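Pack the ski wax caddy

TASK

Pack the yellow caddy for the ski trip: lay the blue nylon brush and the titanium edge tool in it first, side by side and flat on its floor, the same way up as they lie now, leaving room for the white ceramic dish. Then, last of all, set the dish down gently in that free space, standing upright on the caddy's floor: it is fragile, so do not drop or tip it. Leave the copper brush and everything else on the bench alone.

Things in the scene. Friction and masses are not known exactly. Their poses are not given: they have to be found in the camera images.
- caddy: Open-topped yellow plastic caddy with black corner blocks and a black grip on each end, locked to the bench (it cannot move). Outside 210 mm along its x, 270 mm along its y (the long way), 65 mm high; walls and floor 5 mm thick, so inside 200 x 260 mm, one undivided space with a flat floor 5 mm above the bench. Origin: centre of its underside, on the bench; z up.
- blue_brush: Hand brush with a blue back and blue nylon bristles, lying bristles down, about 0.14 kg. Rigid back 120 mm along its x, 46 mm along its y, occupying heights 23 to 45 mm above its origin; the bristles below are 110 x 38 mm and act as a stiff block. 46 mm high in all with the thin black pad on top. Origin: centre of its underside; z up out of the back. Can be gripped across its y at the back.
- edge_tool: Ski edge tool, a grey titanium bar with a red band round it and a red round screw on top, about 0.18 kg. 112 mm along its x, 32 mm along its y, 26 mm high (29 mm at the red screw). Origin: centre of its underside; z up. Can be gripped across its y.
- dish: Empty white glazed ceramic grip wax dish, a round nearly straight sided open cup, rim outer diameter 66 mm, 45 mm high, 5 mm wall, about 0.2 kg, standing upright. Origin: centre of its underside; z up towards the mouth. Can be gripped across its outside.
- copper_brush: Bystander that lies among the task's things: hand brush of the same size as the blue one, but with a pale wooden back and copper bristles. Leave it where it is. Origin: centre of its underside, long way along its x.
- puck_mold: Bystander: steel wax puck mold, 65 mm (x) by 125 mm (y), 30 mm high, with three open cells; origin: centre of its underside.
- cork_block: Bystander: cork block 55 x 100 mm, 35 mm high; origin: centre of its underside.
- cleaner: Bystander: white bottle, 60 mm diameter, 170 mm tall; origin: centre of its underside.
- wax_tin: Bystander: green tin, 70 mm diameter, 50 mm high; origin: centre of its underside.
- scraper_block: Bystander: black plastic block 60 x 140 mm, 30 mm high; origin: centre of its underside.
Mind the look-alikes: they are no part of the job. What is shaped like the blue_brush but pink is not meant.

How it is judged:
On the way, in this order (a step that is already met when the one before it is completed fails the run):
1. the blue brush and the edge tool both lie flat on the caddy's floor, before the dish (x of blue_brush in the frame of caddy between -0.085 and 0.085 m and y of blue_brush in the frame of caddy between -0.115 and 0.115 m and z of blue_brush in the frame of caddy between -0.005 and 0.018 m and angle between each of blue_brush, edge_tool's own z axis and vertical below 0.2 rad and x of edge_tool in the frame of caddy between -0.085 and 0.085 m and y of edge_tool in the frame of caddy between -0.115 and 0.115 m and z of edge_tool in the frame of caddy between -0.005 and 0.018 m), for 0.2 s.
2. the dish stands upright on the caddy's floor (all of step 1 and x of dish in the frame of caddy between -0.08 and 0.08 m and y of dish in the frame of caddy between -0.11 and 0.11 m and z of dish in the frame of caddy between -0.005 and 0.012 m and angle between dish's own z axis and vertical below 0.12 rad), for 0.2 s.
At the end, for the whole second after the job is handed in: Brush and edge tool lie on the caddy floor (under 13 mm above it, level right way up to 0.2 rad, centres within 85 mm across and 115 mm along of its centre); the dish stands on the floor (under 7 mm, upright to 0.12 rad, within 80 and 110 mm); all three at rest (all of step 2 and linear speed of each of blue_brush, edge_tool, dish below 0.02 m/s); the robot touches nothing.
It fails at once if the dish is dropped (it falls, out of the fingers, faster than 0.6 m/s: a fall of about 20 mm) (contact force between the fingers and dish below 0.05 N and linear speed of dish above 0.6 m/s).
It fails at once if the dish is tipped by more than 0.6 rad (angle between dish's own z axis and vertical above 0.6 rad).
It fails at once if a bystander is moved by more than 30 mm (distance of any of copper_brush, puck_mold, cork_block, cleaner, wax_tin, scraper_block from where it was at the start of the episode above 0.03 m).
It also fails if it takes over 72 s, if anything falls off the work surface, if the arm or the gripper's body presses on something with over 40 N, if the wrist force passes 120 N, or if a joint passes its speed limit or range.

ROBOT

A 7-joint arm with a two-finger parallel gripper is mounted at the origin on the work surface. World frame = base frame: x ahead of the robot, y to its left, z up, the work surface at z = 0. Lengths are in m, angles in rad, forces in N, time in s.
With the tool pointing down it reaches from about 0.35 to 0.9 m from the base axis. Payload 8.1 kg.
Tool frame: the origin (TCP) lies at the very end of the fingers, on their centre line; the grasp point (between the pads) lies 19 mm behind it; z points along the fingers, y is the line along which they close (so a half turn about z gives the same grasp; the last joint's range is limited). The gripper opens to 92 mm and grips with 3 to 60 N. Pads are 19 mm wide; open, the fingers measure 130 mm over their backs; the gripper's body (75 mm by 190 mm) begins 47 mm behind the grasp point.
Start: joints at [-1.325, 0.434, 0.025, 1.573, -0.012, 1.134, -0.075], TCP at [0.214, 0.587, 0.227] pointing down, gripper open.
Joint ranges: [-2.62, 2.62], [-0.44, 2.09], [-1.27, 1.32], [0.08, 2.57], [-1.32, 4.46], [0.12, 2], [-2.74, 2.74]. Speed limits (rad/s): [2.22, 2.22, 3.01, 3.01, 3.14, 3.14, 3.14].

INTERFACE

Orientations are given as a rotation vector (axis times angle).
In Python, from cell import arm gives the robot as it stands.
- The arm moves only by the tool carry_out, never from a script. Its argument "commands" is a list of rows, each a list of 7 numbers: the opening, from 0 (shut) to 1 (fully open), then the shift along the tool's x, y, z each as a share of 0.025 m, from -1 to 1, then the turn, a rotation vector about the tool's x, y, z each as a share of 0.1 rad, from -1 to 1. A call has 1 to 8 rows; each row shifts and turns the commanded pose from where the row before left it, along the tool's axes as they then stand; what a row does not reach is not made up. A row lasts 1/10 s, in which the tool goes at most 50 mm and 8.59 degrees, less where a joint would pass 70% of its speed; a pose out of reach is approached as far as the arm can. A call with a number of a shift or a turn outside -1 to 1 is refused whole. A call with a gripper value outside its range is refused whole. The fingers move at their own pace and stop on an object; "squeeze" is the grip in N (left out, the last holds). Time passes only in rows, so rows that do not move let the fingers close. It gives the time, the measured TCP pose, the force, the opening and the grip force at its end, in the units of the state.
- arm.observe(): the state, without advancing time (a new reading comes with each control period).
- arm.get_image(name): name is "scene" or "top" or "wrist"; returns a dict with "pixels" (420x560x3 uint8, red, green, blue), "range_z" (420x560 float32, m along the optical axis (not along the pixel's ray), 0 where there is no reading), "mtx" (3x3 intrinsics, pixels), "R" (3x3) and "t" (3): a world point X has camera coordinates R X + t; the wrist camera has in their place "tool_from_camera" (4x4, takes a point from camera to tool coordinates, whose origin is the TCP and whose axes are the flange's). Camera axes: x right, y down, z forward; pixel columns grow to the right and rows downward; lengths in m; the calibration is good to about 2 mm. A picture is of the moment at which its call begins: read the wrist's pose just before it.
- arm.sign_off(): hands the job in; it is judged then, once.
The state is a dict: "clock": time; "joints": joint angles; "dq": joint speeds; "joint_efforts": joint torques, N m; "position": TCP position; "ee_rot": TCP orientation; "force": force on the tool from outside, world axes, zero at the start; "ft_torque": the same for the moment, N m; "width": opening from 0.0 (shut) to 1.0 (fully open); "gripper_force": force on a finger pad.
Only numpy, scipy, OpenCV 4.12 (cv2) and the standard library are available. Lean on these libraries where they do the work, as an engineer would, in place of code of your own. Each camera call takes 0.05 s, during which the arm holds its last target. There are 200 camera calls.

## Working session

There is one attempt and no reset: what is moved stays moved. The work goes in short steps, Python scripts to look and compute and a tool call to move; the robot and the scene stay as the last step left them, time stands still between calls to the robot, and variables do not carry over. Pictures are saved under pics/ and viewed, at most 10 in all, crops included, and the job is handed in when it is done.

Besides the shell and the picture viewer there is one more tool, called after "Call:" by a JSON object that holds its "fn" and its "kwargs". carry_out: Moves the arm, as the interface text tells. Shift numbers are shares of 0.025 m and turn numbers shares of 0.1 rad, none past 1 either way. Its arguments: {"type":"object","properties":{"commands":{"type":"array"},"squeeze":{"type":"number"}},"required":["commands"]}

```bash
mkdir -p pics; python3 - <<'E'
from cell import arm
import cv2,numpy as np
s=arm.observe();print({k:np.round(v,3) for k,v in s.items()})
for n in("top","scene"):
    i=arm.get_image(n);np.savez(f"{n}.npz",**i);cv2.imwrite(f"pics/{n}.png",cv2.cvtColor(i["pixels"],cv2.COLOR_RGB2BGR))
    print(n,i["mtx"],i["R"],i["t"])
E
```

```text
{'clock': np.float64(0.0), 'joints': array([-1.325,  0.435,  0.025,  1.574, -0.012,  1.134, -0.075]), 'dq': array([-0.001, -0.001, -0.002,  0.   ,  0.001, -0.001,  0.001]), 'joint_efforts': array([-0.0000e+00, -6.6784e+01,  9.8500e-01, -3.1446e+01, -6.0000e-02,
        4.3000e-02,  0.0000e+00]), 'position': array([0.213, 0.587, 0.226]), 'ee_rot': array([-5.450e-01, -3.094e+00,  2.000e-03]), 'force': array([-0.166, -0.59 ,  0.583]), 'ft_torque': array([-0.026,  0.032, -0.012]), 'gripper_force': np.float64(0.0), 'width': np.float64(0.998)}
top [[512.05022464   0.         283.16125632]
 [  0.         512.05022464 213.54772414]
 [  0.           0.           1.        ]] [[-0.02955113 -0.99928258 -0.02368643]
 [-0.98598648  0.03303396 -0.16352192]
 [ 0.16418707  0.01852224 -0.98625531]] [0.04233579 0.58845791 1.52198929]
scene [[420.97062975   0.         280.19812592]
 [  0.         420.97062975 212.29358446]
 [  0.           0.           1.        ]] [[ 3.54790981e-01  9.34945602e-01  2.83747773e-04]
 [ 4.81371856e-01 -1.82409681e-01 -8.57325985e-01]
 [-8.01501401e-01  3.04308115e-01 -5.14773809e-01]] [-0.20541539 -0.25690364  1.7064629 ]
```

View pics/top.png

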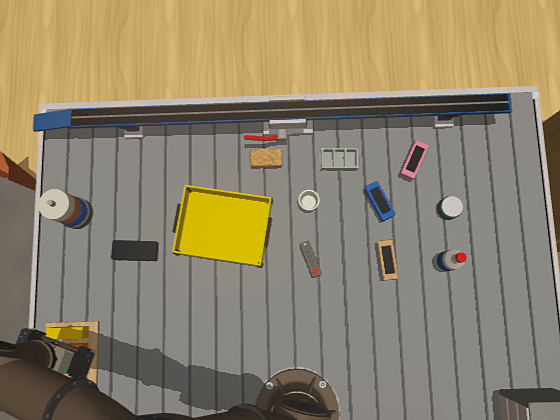

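View pics/scene.png

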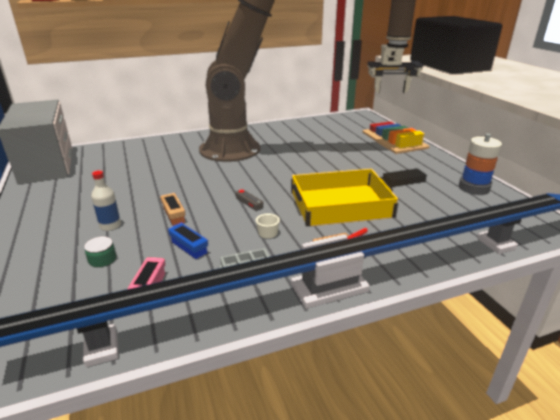

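Top view: the blue brush is at (379,200), the pink look-alike at (415,159) and the copper brush with its wooden back at (387,259). The edge tool is at (310,259), the dish at (309,201) and the caddy at (223,226). The only blue-backed brush is the one at (379,200). I'll enlarge that area to confirm, and measure from depth.

```bash
cat > h.py <<'E'
import numpy as np,cv2
def cloud(i):
    K=i["mtx"];d=i["range_z"];v,u=np.mgrid[:d.shape[0],:d.shape[1]]
    P=np.stack([(u-K[0,2])/K[0,0]*d,(v-K[1,2])/K[1,1]*d,d],-1)
    return (P-i["t"])@i["R"]   # R^T(P-t)
E
python3 - <<'E'
from h import *
i=dict(np.load("top.npz"));W=cloud(i);im=i["pixels"]
cv2.imwrite("pics/crop.png",cv2.cvtColor(cv2.resize(im[140:290,150:470],(800,375),interpolation=cv2.INTER_CUBIC),cv2.COLOR_RGB2BGR))
print("bench z",[np.round(W[p],3) for p in((310,230),(230,350),(300,420))])
def rep(n,r,zmin,zmax):
    u0,u1,v0,v1=r;P=W[v0:v1,u0:u1].reshape(-1,3);P=P[(P[:,2]>zmin)&(P[:,2]<zmax)]
    (c,s,a)=cv2.minAreaRect((P[:,:2]*1000).astype(np.float32))
    print(n,len(P),"c",np.round(c,1),"size",np.round(s,1),"ang",round(a,1),"mean",P.mean(0).round(4),"z95",np.percentile(P[:,2],95).round(4))
rep("blue",(360,398,176,226),.035,.06)
rep("tool",(296,325,236,282),.015,.04)
rep("dish",(294,324,186,216),.035,.06)
rep("copper",(374,402,236,284),.035,.06)
rep("caddy rim",(165,280,178,275),.055,.08)
P=W[200:255,195:250].reshape(-1,3);print("floor",P[:,2].mean())
E
```

```text
bench z [array([ 0.302,  0.198, -0.006]), array([ 0.538, -0.183,  0.001]), array([ 0.316, -0.386,  0.002])]
blue 581 c [ 621.6 -275.4] size [119.   47.4] ang 24.9 mean [ 0.6207 -0.2749  0.0445] z95 0.0507
tool 377 c [450.7 -55.5] size [111.4  32.5] ang 19.5 mean [ 0.4501 -0.0553  0.0257] z95 0.0319
dish 120 c [631.5 -57.3] size [61.9 61.4] ang 88.0 mean [ 0.634  -0.0575  0.0441] z95 0.0512
copper 617 c [ 439.8 -288. ] size [119.5  48.3] ang 5.5 mean [ 0.4391 -0.2871  0.0443] z95 0.0501
caddy rim 870 c [561.  210.2] size [295.1 211.3] ang 79.6 mean [0.564  0.214  0.0641] z95 0.0705
floor 0.013298502769826316
```

View pics/crop.png

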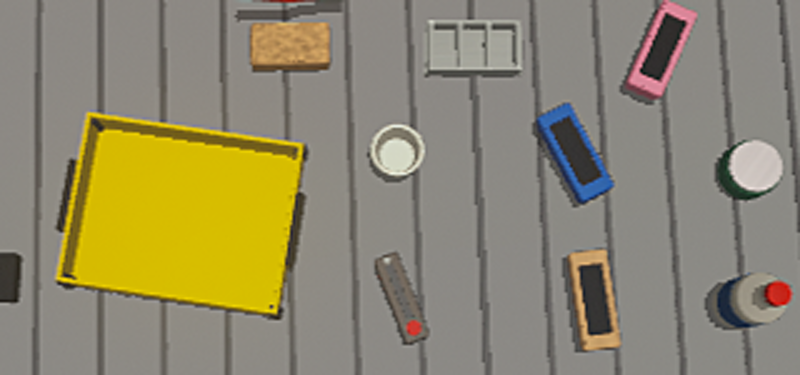

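The crop confirms it: the blue back with black pad (crop 575,152) is the target, the pink brush (660,50) is a look-alike and the wooden one (593,300) stays. First I turn the tool across the brush.

Call:
{"fn": "carry_out", "kwargs": {"commands": [[1,0,0,0,0,0,1],[1,0,0,0,0,0,1],[1,0,0,0,0,0,1],[1,0,0,0,0,0,1],[1,0,0,0,0,0,1],[1,0,0,0,0,0,1],[1,0,0,0,0,0,1],[1,0,0,0,0,0,1]]}}

```text
clock: 0.9
position: [0.2135, 0.5871, 0.2263]
ee_rot: [1.712, 2.634, -0.001]
force: [-0.2, -0.2, 0.2]
width: 1.002
gripper_force: 0.0
```

Call:
{"fn": "carry_out", "kwargs": {"commands": [[1,0,0,0,0,0,1],[1,0,0,0,0,0,1],[1,0,0,0,0,0,1],[1,0,0,0,0,0,1],[1,0,0,0,0,0,1],[1,0,0,0,0,0,1],[1,0,0,0,0,0,1],[1,0,0,0,0,0,1]]}}

```text
clock: 1.7
position: [0.2135, 0.5871, 0.2263]
ee_rot: [2.602, 1.759, -0.001]
force: [0.1, -0.5, -0.1]
width: 1.001
gripper_force: 0.0
```

Call:
{"fn": "carry_out", "kwargs": {"commands": [[1,0,0,0,0,0,1],[1,0,0,0,0,0,1],[1,0,0,0,0,0,1],[1,0,0,0,0,0,1],[1,0,0,0,0,0,1],[1,0,0,0,0,0,1],[1,0,0,0,0,0,1],[1,0,0,0,0,0,0.6]]}}

```text
clock: 2.5
position: [0.2134, 0.5871, 0.2263]
ee_rot: [3.069, 0.668, -0.001]
force: [0.0, 0.1, 0.0]
width: 0.999
gripper_force: 0.0
```

```bash
cat > go.py <<'E'
# usage: go.py x y z yaw_of_tool_y(deg) -> remaining rows along tool x,y,z and turn about z, plus tilt correction
import sys,numpy as np
from scipy.spatial.transform import Rotation as R
from cell import arm
s=arm.observe();x,y,z,a=map(float,sys.argv[1:5]);a=np.radians(a)
T=R.from_rotvec(s["ee_rot"]);Y=np.array([np.cos(a),np.sin(a),0]);Z=np.array([0,0,-1.])
G=R.from_matrix(np.c_[np.cross(Y,Z),Y,Z])
d=np.array([x,y,z])-s["position"]
print("t",round(s["clock"],2),"pos",s["position"].round(4),"joints",s["joints"].round(2),"w",round(s["width"],3),"F",round(s["gripper_force"],1))
print("turn first (rows of .1rad)",((T.inv()*G).as_rotvec()/.1).round(2))
print("then shift rows in goal frame",(G.inv().apply(d)/.025).round(2)," or in current frame",(T.inv().apply(d)/.025).round(2))
E
python3 go.py .6216 -.2754 .1 -65.1
```

```text
t 2.5 pos [0.2134 0.5871 0.2263] joints [-1.69  0.47  0.58  1.61 -0.28  1.15 -2.19] w 0.999 F 0.0
turn first (rows of .1rad) [ 0.01  0.01 -0.06]
then shift rows in goal frame [ 0.28 38.17  5.05]  or in current frame [ 0.51 38.16  5.08]
```

Call:
{"fn": "carry_out", "kwargs": {"commands": [[1,0,1,0,0,0,0],[1,0,1,0,0,0,0],[1,0,1,0,0,0,0],[1,0,1,0,0,0,0],[1,0,1,0,0,0,0],[1,0,1,0,0,0,0],[1,0,1,0,0,0,0],[1,0,1,0,0,0,0]]}}

```text
clock: 3.3
position: [0.2976, 0.4047, 0.2265]
ee_rot: [3.068, 0.675, -0.001]
force: [0.2, -0.5, 0.7]
width: 0.997
gripper_force: 0.0
```

Call:
{"fn": "carry_out", "kwargs": {"commands": [[1,0,1,0,0,0,0],[1,0,1,0,0,0,0],[1,0,1,0,0,0,0],[1,0,1,0,0,0,0],[1,0,1,0,0,0,0],[1,0,1,0,0,0,0],[1,0,1,0,0,0,0],[1,0,1,0,0,0,0]]}}

```text
clock: 4.1
position: [0.3814, 0.2232, 0.2266]
ee_rot: [-3.068, -0.675, 0.001]
force: [-0.7, 0.6, -0.4]
width: 1.0
gripper_force: 0.0
```

```bash
python3 go.py .6216 -.2754 .1 -65.1
```

```text
t 4.1 pos [0.3814 0.2232 0.2266] joints [-1.31  0.14  0.76  2.04 -0.11  1.01 -1.63] w 1.0 F 0.0
turn first (rows of .1rad) [-0.    0.   -0.02]
then shift rows in goal frame [ 0.32 22.13  5.06]  or in current frame [ 0.36 22.13  5.06]
```

Call:
{"fn": "carry_out", "kwargs": {"commands": [[1,0,1,0,0,0,0],[1,0,1,0,0,0,0],[1,0,1,0,0,0,0],[1,0,1,0,0,0,0],[1,0,1,0,0,0,0],[1,0,1,0,0,0,0],[1,0,1,0,0,0,0],[1,0,1,0,0,0,0]]}}

```text
clock: 4.9
position: [0.4653, 0.0418, 0.2266]
ee_rot: [-3.068, -0.675, 0.001]
force: [0.5, 0.4, -0.4]
width: 1.0
gripper_force: 0.0
```

Call:
{"fn": "carry_out", "kwargs": {"commands": [[1,0,1,0,0,0,0],[1,0,1,0,0,0,0],[1,0,1,0,0,0,0],[1,0,1,0,0,0,0],[1,0,1,0,0,0,0],[1,0,1,0,0,0,0],[1,0,1,0,0,0,0],[1,0,1,0,0,0,0]]}}

```text
clock: 5.7
position: [0.5492, -0.1397, 0.2263]
ee_rot: [-3.068, -0.675, 0.001]
force: [1.0, 1.0, -0.3]
width: 0.998
gripper_force: 0.0
```

Call:
{"fn": "carry_out", "kwargs": {"commands": [[1,0.06,1,0.5,0,0,0],[1,0.06,1,0.5,0,0,0],[1,0.06,1,0.5,0,0,0],[1,0.06,1,0.5,0,0,0],[1,0.06,1,0.5,0,0,0],[1,0.06,1,0.5,0,0,0],[1,0,0.1,0,0,0,0],[1,0,0,0,0,0,0]]}}

```text
clock: 6.5
position: [0.6207, -0.2741, 0.151]
ee_rot: [-3.068, -0.673, 0.002]
force: [0.7, 0.2, -0.7]
width: 0.996
gripper_force: 0.0
```

```bash
python3 go.py .6216 -.2754 .015 -65.1; python3 - <<'E'
from cell import arm
import cv2
i=arm.get_image("wrist");cv2.imwrite("pics/w1.png",cv2.cvtColor(i["pixels"],cv2.COLOR_RGB2BGR))
E
```

```text
t 6.5 pos [ 0.6207 -0.2741  0.151 ] joints [-0.11  0.68  0.75  1.56 -0.5   1.11 -0.38] w 0.996 F 0.0
turn first (rows of .1rad) [-0.01  0.01 -0.03]
then shift rows in goal frame [0.01 0.06 5.44]  or in current frame [0.02 0.07 5.44]
```

View pics/w1.png

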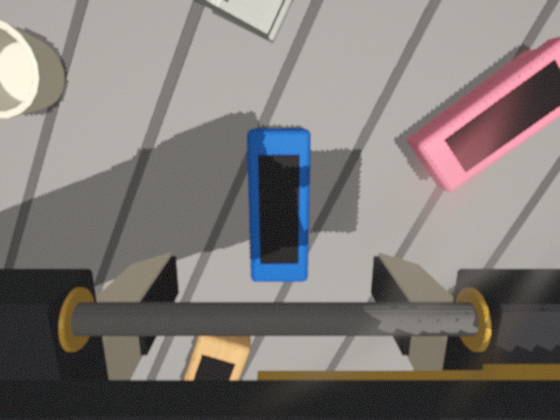

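The wrist view shows the blue brush aligned and centred between the fingers, at column 279 of the finger span 150–400. I'm lowering and gripping it.

Call:
{"fn": "carry_out", "kwargs": {"commands": [[1,0,0.07,1,0,0,0],[1,0,0,1,0,0,0],[1,0,0,1,0,0,0],[1,0,0,1,0,0,0],[1,0,0,0.8,0,0,0],[1,0,0,0.44,0,0,0],[1,0,0,0.2,0,0,0],[1,0,0,0,0,0,0]]}}

```text
clock: 7.35
position: [0.6221, -0.2747, 0.016]
ee_rot: [-3.068, -0.675, -0.0]
force: [0.2, -0.4, -0.0]
width: 1.0
gripper_force: 0.0
```

Call:
{"fn": "carry_out", "kwargs": {"commands": [[0,0,0,0,0,0,0],[0,0,0,0,0,0,0],[0,0,0,0,0,0,0],[0,0,0,0,0,0,0],[0,0,0,0,0,0,0],[0,0,0,0,0,0,0],[0,0,0,0,0,0,0],[0,0,0,0,0,0,0]], "squeeze": 25}}

```text
clock: 8.15
position: [0.622, -0.2753, 0.0158]
ee_rot: [3.068, 0.674, 0.0]
force: [0.1, -1.0, 1.0]
width: 0.502
gripper_force: 25.0
```

```bash
python3 - <<'E'
from cell import arm
s=arm.observe();print(s["position"],s["width"],s["gripper_force"],s["force"])
import numpy as np
c=np.array([.562,.211]);a=np.radians(-10.4);E=np.array([[np.cos(a),-np.sin(a)],[np.sin(a),np.cos(a)]])
for n,p in(("brush",(0,.072)),("tool",(0,-.005)),("dish",(0,-.072))):print(n,(c+E@p).round(4))
E
python3 go.py .575 .2818 .15 -100.4
```

```text
[ 0.62199961 -0.27529372  0.01579417] 0.5018434000060028 24.99857872724533 [ 0.08578398 -0.99373116  1.0033192 ]
brush [0.575  0.2818]
tool [0.5611 0.2061]
dish [0.549  0.1402]
t 8.15 pos [ 0.622  -0.2753  0.0158] joints [-0.05  0.82  0.65  1.65 -0.61  0.88 -0.29] w 0.502 F 25.0
turn first (rows of .1rad) [ 0.   -0.    6.14]
then shift rows in goal frame [ -5.87 -21.58  -5.37]  or in current frame [  7.64 -21.02  -5.37]
```

Call:
{"fn": "carry_out", "kwargs": {"commands": [[0,0,0,-0.5,0,0,0],[0,0,0,-1,0,0,0],[0,0,0,-1,0,0,0],[0,0,0,-1,0,0,0],[0,0,0,-1,0,0,1],[0,0,0,-0.9,0,0,1],[0,0,0,0,0,0,1],[0,0,0,0,0,0,1]]}}

```text
clock: 8.95
position: [0.6223, -0.2753, 0.1526]
ee_rot: [3.141, 0.045, 0.003]
force: [0.4, -0.6, -1.4]
width: 0.501
gripper_force: 25.0
```

Call:
{"fn": "carry_out", "kwargs": {"commands": [[0,0,0,0,0,0,1],[0,0,0,0,0,0,1],[0,0,0,0,0,0,0.14],[0,-0.3,-1,0,0,0,0],[0,-0.3,-1,0,0,0,0],[0,-0.3,-1,0,0,0,0],[0,-0.3,-1,0,0,0,0],[0,-0.3,-1,0,0,0,0]]}}

```text
clock: 9.75
position: [0.6073, -0.1444, 0.1512]
ee_rot: [-3.129, 0.28, -0.0]
force: [0.0, -0.7, -1.2]
width: 0.499
gripper_force: 25.0
```

Call:
{"fn": "carry_out", "kwargs": {"commands": [[0,-0.3,-1,0,0,0,0],[0,-0.3,-1,0,0,0,0],[0,-0.3,-1,0,0,0,0],[0,-0.3,-1,0,0,0,0],[0,-0.3,-1,0,0,0,0],[0,-0.3,-1,0,0,0,0],[0,-0.3,-1,0,0,0,0],[0,-0.3,-1,0,0,0,0]]}}

```text
clock: 10.55
position: [0.5844, 0.0632, 0.1512]
ee_rot: [-3.129, 0.28, -0.0]
force: [0.3, -0.3, -1.3]
width: 0.496
gripper_force: 25.0
```

```bash
python3 go.py .575 .2818 .15 -100.4
```

```text
t 10.55 pos [0.5844 0.0632 0.1512] joints [-0.85  0.62  1.01  1.81 -0.61  1.05 -1.36] w 0.496 F 25.0
turn first (rows of .1rad) [-0.01 -0.    0.03]
then shift rows in goal frame [-1.95 -8.53  0.05]  or in current frame [-1.92 -8.54  0.05]
```

Call:
{"fn": "carry_out", "kwargs": {"commands": [[0,-0.24,-1,0,0,0,0],[0,-0.24,-1,0,0,0,0],[0,-0.24,-1,0,0,0,0],[0,-0.24,-1,0,0,0,0],[0,-0.24,-1,0,0,0,0],[0,-0.24,-1,0,0,0,0],[0,-0.24,-1,0,0,0,0],[0,-0.24,-1,0,0,0,0]]}}

```text
clock: 11.35
position: [0.5732, 0.2686, 0.1512]
ee_rot: [-3.129, 0.28, 0.0]
force: [0.0, -0.2, -2.0]
width: 0.496
gripper_force: 25.0
```

Call:
{"fn": "carry_out", "kwargs": {"commands": [[0,0,-0.54,0,0,0,0],[0,0,0,0,0,0,0],[0,0,0,0,0,0,0]]}}

```text
clock: 11.65
position: [0.5762, 0.2793, 0.151]
ee_rot: [3.128, -0.285, 0.001]
force: [-0.2, -0.4, -0.9]
width: 0.502
gripper_force: 25.0
```

```bash
python3 go.py .575 .2818 .022 -100.4; python3 - <<'E'
from cell import arm
import cv2
i=arm.get_image("wrist");cv2.imwrite("pics/w2.png",cv2.cvtColor(i["pixels"],cv2.COLOR_RGB2BGR))
E
```

```text
t 11.65 pos [0.5762 0.2793 0.151 ] joints [-1.14  0.71  1.01  1.68 -0.66  1.13 -1.69] w 0.502 F 25.0
turn first (rows of .1rad) [ 0.01 -0.   -0.  ]
then shift rows in goal frame [-0.07 -0.09  5.16]  or in current frame [-0.07 -0.1   5.16]
```

View pics/w2.png

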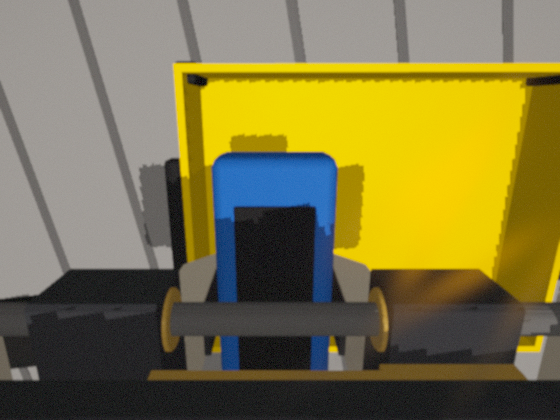

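```bash
python3 - <<'E'
from cell import arm
import numpy as np
from scipy.spatial.transform import Rotation as R
s=arm.observe();i=arm.get_image("wrist");K=i["mtx"];d=i["range_z"];C=i["tool_from_camera"]
v,u=np.mgrid[:420,:560];P=np.stack([(u-K[0,2])/K[0,0]*d,(v-K[1,2])/K[1,1]*d,d],-1)@C[:3,:3].T+C[:3,3]
W=R.from_rotvec(s["ee_rot"]).apply(P.reshape(-1,3)).reshape(P.shape)+s["position"]
for vu in((140,181),(140,184),(230,186),(69,250),(69,400),(69,540),(140,235),(140,400),(345,440)):print(vu,"world",W[vu].round(4),"tool",P[vu].round(4))
E
```

```text
(140, 181) world [0.6398 0.328  0.0653] tool [ 0.0535 -0.0601  0.0857]
(140, 184) world [0.6395 0.3262 0.0649] tool [ 0.0534 -0.0583  0.0861]
(230, 186) world [0.5784 0.3408 0.064 ] tool [-0.0093 -0.0615  0.0869]
(69, 250) world [0.6741 0.2749 0.0654] tool [ 0.0968 -0.0141  0.0857]
(69, 400) world [0.6572 0.1832 0.0648] tool [0.0969 0.0791 0.0863]
(69, 540) world [0.6414 0.0982 0.0659] tool [0.0967 0.1655 0.0854]
(140, 235) world [0.6289 0.3006 0.0046] tool [ 0.0477 -0.0312  0.1465]
(140, 400) world [0.6045 0.1682 0.0055] tool [0.0477 0.1034 0.1456]
(345, 440) world [0.5958 0.2379 0.2415] tool [ 0.0266  0.0366 -0.0904]
```

Call:
{"fn": "carry_out", "kwargs": {"commands": [[0,-0.2,-0.05,1,0,0,0],[0,0,0,1,0,0,0],[0,0,0,1,0,0,0],[0,0,0,1,0,0,0],[0,0,0,0.7,0,0,0],[0,0,0,0.4,0,0,0],[0,0,0,0.1,0,0,0],[0,0,0,0,0,0,0]]}}

```text
clock: 12.55
position: [0.5716, 0.2822, 0.0213]
ee_rot: [-3.129, 0.286, -0.001]
force: [-0.0, -0.0, -0.4]
width: 0.501
gripper_force: 25.0
```

Call:
{"fn": "carry_out", "kwargs": {"commands": [[0.62,0,0,0,0,0,0],[0.62,0,0,0,0,0,0],[0.62,0,0,0,0,0,0],[0.62,0,0,-0.5,0,0,0],[0.62,0,0,-1,0,0,0],[0.62,0,0,-1,0,0,0],[0.62,0,0,-1,0,0,0],[0.62,0,0,-1,0,0,0]]}}

```text
clock: 13.35
position: [0.5714, 0.2827, 0.1353]
ee_rot: [-3.128, 0.285, -0.001]
force: [0.6, 0.5, 0.1]
width: 0.62
gripper_force: 0.0
```

```bash
python3 go.py .4507 -.0555 .1 -70.5
```

```text
t 13.35 pos [0.5714 0.2827 0.1353] joints [-1.14  0.72  1.    1.7  -0.67  1.1  -1.69] w 0.62 F 0.0
turn first (rows of .1rad) [-0.   -0.01 -5.22]
then shift rows in goal frame [-9.07 11.14  1.41]  or in current frame [-2.31 14.18  1.41]
```

Call:
{"fn": "carry_out", "kwargs": {"commands": [[0.8,0,0,0,0,0,-1],[0.8,0,0,0,0,0,-1],[0.8,0,0,0,0,0,-1],[0.8,0,0,0,0,0,-1],[0.8,0,0,0,0,0,-1],[0.8,0,0,0,0,0,-0.22],[0.8,-0.8,1,0,0,0,0],[0.8,-0.8,1,0,0,0,0]]}}

```text
clock: 14.15
position: [0.5501, 0.2222, 0.1336]
ee_rot: [3.096, 0.532, 0.001]
force: [-0.3, -0.3, 0.4]
width: 0.802
gripper_force: 0.0
```

Call:
{"fn": "carry_out", "kwargs": {"commands": [[0.8,-0.8,1,0,0,0,0],[0.8,-0.8,1,0,0,0,0],[0.8,-0.8,1,0,0,0,0],[0.8,-0.8,1,0,0,0,0],[0.8,-0.8,1,0,0,0,0],[0.8,-0.8,1,0,0,0,0],[0.8,-0.8,1,0,0,0,0],[0.8,-0.8,1,0,0,0,0]]}}

```text
clock: 14.95
position: [0.4659, -0.0208, 0.1338]
ee_rot: [-3.096, -0.528, -0.001]
force: [-0.6, 0.1, 0.6]
width: 0.801
gripper_force: 0.0
```

Call:
{"fn": "carry_out", "kwargs": {"commands": [[0.8,-0.8,1,0,0,0,0],[0.8,0,0,0.5,0,0,0],[0.8,0,0,0.5,0,0,0]]}}

```text
clock: 15.25
position: [0.4562, -0.0501, 0.1083]
ee_rot: [-3.096, -0.527, -0.003]
force: [0.6, 0.3, 0.1]
width: 0.795
gripper_force: 0.0
```

```bash
python3 go.py .4507 -.0555 .007 -70.5;python3 - <<'E'
from cell import arm
import cv2
i=arm.get_image("wrist");cv2.imwrite("pics/w3.png",cv2.cvtColor(i["pixels"],cv2.COLOR_RGB2BGR))
E
```

```text
t 15.25 pos [ 0.4562 -0.0501  0.1083] joints [-0.68  0.42  0.9   2.16 -0.48  0.77 -0.7 ] w 0.795 F 0.0
turn first (rows of .1rad) [-0.   -0.02 -0.03]
then shift rows in goal frame [-0.28  0.13  4.05]  or in current frame [-0.28  0.13  4.05]
```

View pics/w3.png

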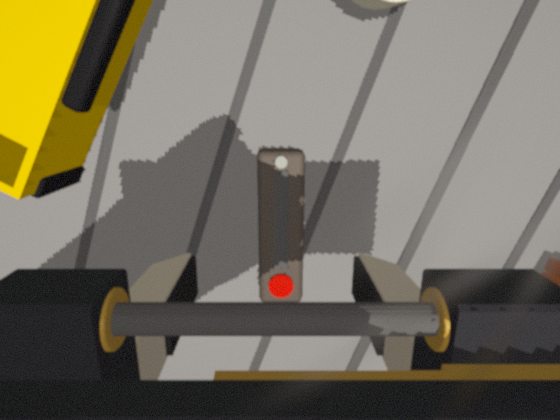

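Call:
{"fn": "carry_out", "kwargs": {"commands": [[0.8,-0.28,0.13,1,0,0,0],[0.8,0,0,1,0,0,0],[0.8,0,0,1,0,0,0],[0.8,0,0,0.6,0,0,0],[0.8,0,0,0.4,0,0,0],[0.8,0,0,0.16,0,0,0],[0.8,0,0,0,0,0,0]]}}

```text
clock: 16.0
position: [0.4503, -0.0549, 0.004]
ee_rot: [-3.096, -0.533, 0.001]
force: [-0.6, -0.2, 0.7]
width: 0.797
gripper_force: 0.0
```

Call:
{"fn": "carry_out", "kwargs": {"commands": [[0,0,0,0,0,0,0],[0,0,0,0,0,0,0],[0,0,0,0,0,0,0],[0,0,0,0,0,0,0],[0,0,0,0,0,0,0],[0,0,0,0,0,0,0],[0,0,0,0,0,0,0],[0,0,0,0,0,0,0]], "squeeze": 25}}

```text
clock: 16.8
position: [0.4504, -0.0553, 0.0044]
ee_rot: [3.096, 0.532, 0.001]
force: [0.5, -1.0, 3.5]
width: 0.349
gripper_force: 25.0
```

Call:
{"fn": "carry_out", "kwargs": {"commands": [[0,0,0,-0.5,0,0,0],[0,0,0,-1,0,0,0],[0,0,0,-1,0,0,0],[0,0,0,-1,0,0,0],[0,0,0,-1,0,0,0],[0,0,0,-1,0,0,0],[0,0,0,0,0,0,0]]}}

```text
clock: 17.5
position: [0.4517, -0.0554, 0.1438]
ee_rot: [-3.096, -0.533, -0.006]
force: [-0.2, 0.4, -1.7]
width: 0.349
gripper_force: 25.0
```

```bash
python3 go.py .5561 .207 .13 -100.4
```

```text
t 17.5 pos [ 0.4517 -0.0554  0.1438] joints [-0.74  0.36  0.98  2.13 -0.41  0.84 -0.75] w 0.349 F 25.0
turn first (rows of .1rad) [-0.   -0.04  5.22]
then shift rows in goal frame [  2.21 -11.08   0.55]  or in current frame [ 7.44 -8.5   0.58]
```

Call:
{"fn": "carry_out", "kwargs": {"commands": [[0,0,0,0,0,0,1],[0,0,0,0,0,0,1],[0,0,0,0,0,0,1],[0,0,0,0,0,0,1],[0,0,0,0,0,0,1],[0,0,0,0,0,0,0.22],[0,0.2,-1,0,0,0,0],[0,0.2,-1,0,0,0,0]]}}

```text
clock: 18.3
position: [0.4688, -0.0077, 0.1412]
ee_rot: [-3.129, 0.284, 0.001]
force: [0.6, 0.4, -0.6]
width: 0.347
gripper_force: 25.0
```

Call:
{"fn": "carry_out", "kwargs": {"commands": [[0,0.2,-1,0,0,0,0],[0,0.2,-1,0,0,0,0],[0,0.2,-1,0,0,0,0],[0,0.2,-1,0,0,0,0],[0,0.2,-1,0,0,0,0],[0,0.2,-1,0,0,0,0],[0,0.2,-1,0,0,0,0],[0,0.2,-1,0,0,0,0]]}}

```text
clock: 19.1
position: [0.5444, 0.1827, 0.1408]
ee_rot: [3.129, -0.281, -0.002]
force: [0.2, -0.5, -2.1]
width: 0.349
gripper_force: 25.0
```

Call:
{"fn": "carry_out", "kwargs": {"commands": [[0,0.2,-1,0,0,0,0],[0,0,-0.08,0,0,0,0],[0,0,0,0,0,0,0]]}}

```text
clock: 19.4
position: [0.5539, 0.2075, 0.1408]
ee_rot: [3.128, -0.28, -0.002]
force: [0.2, -0.3, -1.2]
width: 0.346
gripper_force: 25.0
```

```bash
python3 go.py .5561 .207 .0105 -100.4;python3 - <<'E'
from cell import arm
import cv2
i=arm.get_image("wrist");cv2.imwrite("pics/w4.png",cv2.cvtColor(i["pixels"],cv2.COLOR_RGB2BGR))
E
```

```text
t 19.4 pos [0.5539 0.2075 0.1408] joints [-1.11  0.66  1.05  1.81 -0.66  1.06 -1.56] w 0.346 F 25.0
turn first (rows of .1rad) [0.01 0.01 0.03]
then shift rows in goal frame [0.09 0.   5.21]  or in current frame [ 0.09 -0.    5.21]
```

View pics/w4.png

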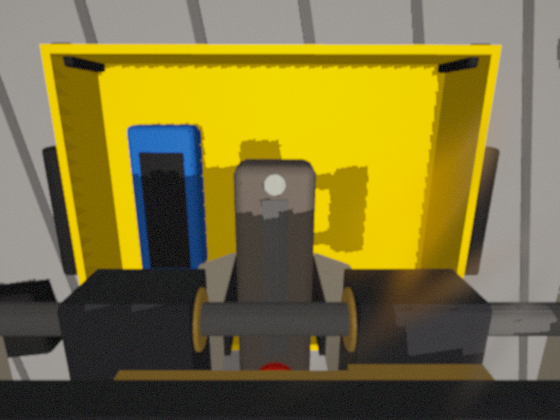

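The brush lies flat at column 165, and the tool is centred beside it with free space to the right. Lowering the tool.

Call:
{"fn": "carry_out", "kwargs": {"commands": [[0,0.09,0,1,0,0,0],[0,0,0,1,0,0,0],[0,0,0,1,0,0,0],[0,0,0,1,0,0,0],[0,0,0,0.7,0,0,0],[0,0,0,0.4,0,0,0],[0,0,0,0.12,0,0,0],[0,0,0,0,0,0,0]]}}

```text
clock: 20.25
position: [0.5568, 0.2066, 0.0116]
ee_rot: [-3.129, 0.285, -0.001]
force: [-0.5, -0.8, -1.9]
width: 0.346
gripper_force: 25.0
```

Call:
{"fn": "carry_out", "kwargs": {"commands": [[0.47,0,0,0,0,0,0],[0.47,0,0,0,0,0,0],[0.47,0,0,0,0,0,0],[0.47,0,0,-0.5,0,0,0],[0.47,0,0,-1,0,0,0],[0.47,0,0,-1,0,0,0],[0.47,0,0,-1,0,0,0],[0.47,0,0,-1,0,0,0]]}}

```text
clock: 21.05
position: [0.5566, 0.2067, 0.1258]
ee_rot: [-3.128, 0.285, -0.001]
force: [0.1, 0.1, -0.6]
width: 0.466
gripper_force: 0.0
```

```bash
python3 go.py .633 -.0573 .13 -10.4
```

```text
t 21.05 pos [0.5566 0.2067 0.1258] joints [-1.09  0.68  1.03  1.82 -0.68  1.04 -1.55] w 0.466 F 0.0
turn first (rows of .1rad) [ 0.000e+00 -1.000e-02 -1.571e+01]
then shift rows in goal frame [-9.83  4.91 -0.17]  or in current frame [ 4.91  9.83 -0.17]
```

Call:
{"fn": "carry_out", "kwargs": {"commands": [[1,0.5,1,-0.1,0,0,0],[1,0.5,1,-0.1,0,0,0],[1,0.5,1,-0.1,0,0,0],[1,0.5,1,-0.1,0,0,0],[1,0.5,1,0,0,0,0],[1,0.5,1,0,0,0,0],[1,0.5,1,0,0,0,0],[1,0.5,1,0,0,0,0]]}}

```text
clock: 21.85
position: [0.6191, -0.0091, 0.1349]
ee_rot: [-3.129, 0.285, -0.001]
force: [-0.5, -0.1, -0.5]
width: 1.002
gripper_force: 0.0
```

Call:
{"fn": "carry_out", "kwargs": {"commands": [[1,0.5,1,0,0,0,0],[1,0.4,0.8,0,0,0,0],[1,0,0,0,0,0,-1],[1,0,0,0,0,0,-1],[1,0,0,0,0,0,-1],[1,0,0,0,0,0,-1],[1,0,0,0,0,0,-1],[1,0,0,0,0,0,-1]]}}

```text
clock: 22.65
position: [0.6329, -0.0565, 0.1349]
ee_rot: [3.071, 0.658, 0.001]
force: [-0.3, -0.8, -0.4]
width: 0.999
gripper_force: 0.0
```

Call:
{"fn": "carry_out", "kwargs": {"commands": [[1,0,0,0,0,0,-1],[1,0,0,0,0,0,-1],[1,0,0,0,0,0,-1],[1,0,0,0,0,0,-1],[1,0,0,0,0,0,-1],[1,0,0,0,0,0,-1],[1,0,0,0,0,0,-1],[1,0,0,0,0,0,-1]]}}

```text
clock: 23.45
position: [0.6328, -0.0567, 0.1349]
ee_rot: [2.572, 1.802, 0.0]
force: [0.2, -0.5, -0.7]
width: 0.997
gripper_force: 0.0
```

Call:
{"fn": "carry_out", "kwargs": {"commands": [[1,0,0,0,0,0,-1],[1,0,0,0,0,0,-0.7],[1,0,0,0,0,0,0]]}}

```text
clock: 23.75
position: [0.6329, -0.0568, 0.1348]
ee_rot: [2.413, 2.01, 0.001]
force: [-0.6, -0.4, -0.3]
width: 0.999
gripper_force: 0.0
```

```bash
python3 go.py .633 -.0573 .013 -10.4;python3 - <<'E'
from cell import arm
import cv2
import numpy as np
from h import *
from scipy.spatial.transform import Rotation as R
s=arm.observe();i=arm.get_image("wrist");cv2.imwrite("pics/w5.png",cv2.cvtColor(i["pixels"],cv2.COLOR_RGB2BGR))
K=i["mtx"];d=i["range_z"];C=i["tool_from_camera"]
v,u=np.mgrid[:420,:560];P=np.stack([(u-K[0,2])/K[0,0]*d,(v-K[1,2])/K[1,1]*d,d],-1)@C[:3,:3].T+C[:3,3]
W=R.from_rotvec(s["ee_rot"]).apply(P.reshape(-1,3)).reshape(P.shape)+s["position"]
np.savez("w5.npz",W=W,P=P)
m=(W[...,2]>.038)&(W[...,2]<.05)&(np.hypot(W[...,0]-.633,W[...,1]+.057)<.05)
print(m.sum(),cv2.minEnclosingCircle((W[m][:,:2]*1000).astype(np.float32)),"tool y",P[m][:,1].min(),P[m][:,1].max(),"x",P[m][:,0].min(),P[m][:,0].max())
E
```

```text
t 23.75 pos [ 0.6329 -0.0568  0.1348] joints [-0.35  0.58  0.54  1.69 -0.35  0.98  0.14] w 0.999 F 0.0
turn first (rows of .1rad) [ 0.01  0.   -0.  ]
then shift rows in goal frame [-0.02  0.01  4.87]  or in current frame [-0.02  0.    4.87]
2232 ((630.1455688476562, -58.281551361083984), 32.65708541870117) tool y -0.03470228914319715 0.02993615383297029 x -0.034074483733073424 0.030682820173669516
```

View pics/w5.png

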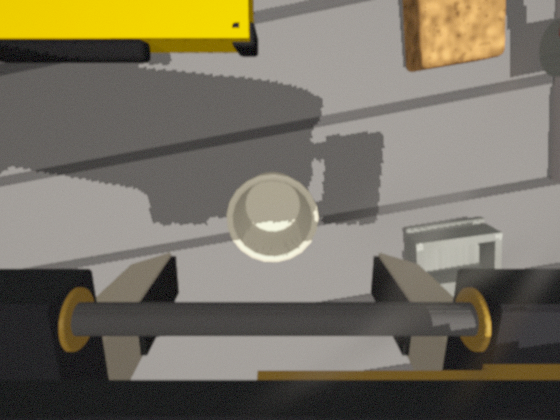

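The dish is clear between the fingers, rim centred at pixel (272,217). It's about 2 mm off centre, so I'm correcting that, lowering and gripping.

Call:
{"fn": "carry_out", "kwargs": {"commands": [[1,-0.07,-0.1,0.8,0,0,0],[1,0,0,1,0,0,0],[1,0,0,1,0,0,0],[1,0,0,0.8,0,0,0],[1,0,0,0.7,0,0,0],[1,0,0,0.4,0,0,0],[1,0,0,0.17,0,0,0],[1,0,0,0,0,0,0]]}}

```text
clock: 24.6
position: [0.6301, -0.0575, 0.0121]
ee_rot: [2.415, 2.009, -0.0]
force: [0.5, -0.2, 0.5]
width: 0.999
gripper_force: 0.0
```

Call:
{"fn": "carry_out", "kwargs": {"commands": [[0.85,0,0,0,0,0,0],[0.78,0,0,0,0,0,0],[0.72,0,0,0,0,0,0],[0.6,0,0,0,0,0,0],[0.5,0,0,0,0,0,0],[0.5,0,0,0,0,0,0],[0.5,0,0,0,0,0,0]], "squeeze": 20}}

```text
clock: 25.3
position: [0.6305, -0.0574, 0.0124]
ee_rot: [2.414, 2.01, 0.001]
force: [0.8, -0.4, 5.7]
width: 0.69
gripper_force: 19.9
```

```bash
python3 go.py .543 .1405 .15 -10.4
```

```text
t 25.3 pos [ 0.6305 -0.0574  0.0124] joints [-0.29  0.72  0.46  1.78 -0.44  0.75  0.21] w 0.69 F 19.9
turn first (rows of .1rad) [ 0.01 -0.   -0.01]
then shift rows in goal frame [ 7.16 -4.87 -5.5 ]  or in current frame [ 7.15 -4.87 -5.51]
```

Call:
{"fn": "carry_out", "kwargs": {"commands": [[0.5,0,0,-0.2,0,0,0],[0.5,0,0,-0.5,0,0,0],[0.5,0,0,-0.8,0,0,0],[0.5,0,0,-1,0,0,0],[0.5,0,0,-1,0,0,0],[0.5,0,0,-1,0,0,0],[0.5,0,0,-0.7,0,0,0],[0.5,0,0,-0.3,0,0,0]]}}

```text
clock: 26.1
position: [0.6307, -0.0577, 0.1519]
ee_rot: [2.413, 2.009, 0.003]
force: [-0.2, 0.1, -2.0]
width: 0.687
gripper_force: 19.9
```

Call:
{"fn": "carry_out", "kwargs": {"commands": [[0.5,0.2,-0.1,0,0,0,0],[0.5,0.5,-0.3,0,0,0,0],[0.5,0.7,-0.5,0,0,0,0],[0.5,0.7,-0.5,0,0,0,0],[0.5,0.7,-0.5,0,0,0,0],[0.5,0.7,-0.5,0,0,0,0],[0.5,0.7,-0.5,0,0,0,0],[0.5,0.7,-0.5,0,0,0,0]]}}

```text
clock: 26.9
position: [0.5667, 0.0806, 0.1481]
ee_rot: [-2.412, -2.011, 0.003]
force: [-0.2, -0.3, -2.3]
width: 0.689
gripper_force: 19.9
```

Call:
{"fn": "carry_out", "kwargs": {"commands": [[0.5,0.7,-0.5,0,0,0,0],[0.5,0.7,-0.5,0,0,0,0],[0.5,0.5,-0.3,0,0,0,0],[0.5,0.3,-0.1,0,0,0,0],[0.5,0,0,0,0,0,0],[0.5,0,0,0,0,0,0]]}}

```text
clock: 27.5
position: [0.5445, 0.1381, 0.1494]
ee_rot: [2.414, 2.009, -0.001]
force: [-0.7, 0.0, -2.2]
width: 0.689
gripper_force: 19.9
```

```bash
python3 go.py .543 .1413 .018 -10.4;python3 - <<'E'
from cell import arm
import cv2
i=arm.get_image("wrist");cv2.imwrite("pics/w6.png",cv2.cvtColor(i["pixels"],cv2.COLOR_RGB2BGR))
E
```

```text
t 27.5 pos [0.5445 0.1381 0.1494] joints [-0.75  0.45  0.56  1.86 -0.29  0.92 -0.23] w 0.689 F 19.9
turn first (rows of .1rad) [ 0.    0.01 -0.01]
then shift rows in goal frame [ 0.11 -0.08  5.25]  or in current frame [ 0.12 -0.08  5.25]
```

View pics/w6.png

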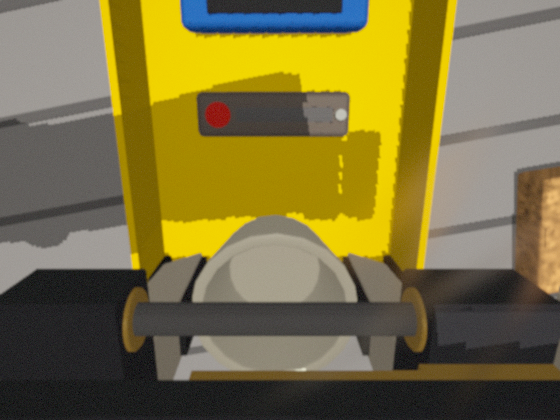

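Brush (270,15) and tool (275,115) both lie flat, and the dish is centred across the caddy over the free space. Lowering gently.

Call:
{"fn": "carry_out", "kwargs": {"commands": [[0.5,0.11,-0.08,0.3,0,0,0],[0.5,0,0,0.7,0,0,0],[0.5,0,0,0.9,0,0,0],[0.5,0,0,0.9,0,0,0],[0.5,0,0,0.9,0,0,0],[0.5,0,0,0.7,0,0,0],[0.5,0,0,0.4,0,0,0],[0.5,0,0,0,0,0,0]]}}

```text
clock: 28.35
position: [0.5419, 0.1412, 0.0281]
ee_rot: [-2.415, -2.009, 0.004]
force: [0.7, -0.5, -2.4]
width: 0.689
gripper_force: 19.9
```

Call:
{"fn": "carry_out", "kwargs": {"commands": [[0.5,0,0,0.15,0,0,0],[0.5,0,0,0.15,0,0,0],[0.5,0,0,0.1,0,0,0],[0.5,0,0,0,0,0,0]]}}

```text
clock: 28.75
position: [0.5427, 0.142, 0.0195]
ee_rot: [-2.414, -2.01, -0.0]
force: [-0.0, -0.9, -2.4]
width: 0.688
gripper_force: 19.9
```

```bash
python3 go.py .543 .1413 .0176 -10.4; python3 -c "
from cell import arm
print(arm.observe()['force'])"
```

```text
t 28.75 pos [0.5427 0.142  0.0195] joints [-0.66  0.62  0.45  1.96 -0.43  0.65 -0.13] w 0.688 F 19.9
turn first (rows of .1rad) [ 0. -0. -0.]
then shift rows in goal frame [-0.03  0.02  0.08]  or in current frame [-0.03  0.02  0.08]
[-1.16820503e-03 -8.83487305e-01 -2.41961153e+00]
```

Call:
{"fn": "carry_out", "kwargs": {"commands": [[0.5,0,0,0.05,0,0,0],[0.5,0,0,0.04,0,0,0],[0.5,0,0,0,0,0,0]]}}

```text
clock: 29.05
position: [0.5429, 0.142, 0.0174]
ee_rot: [-2.414, -2.01, -0.001]
force: [-0.4, 0.4, -1.1]
width: 0.69
gripper_force: 19.9
```

Call:
{"fn": "carry_out", "kwargs": {"commands": [[0.7,0,0,0,0,0,0],[0.72,0,0,0,0,0,0],[0.78,0,0,0,0,0,0],[0.84,0,0,0,0,0,0],[0.84,0,0,0,0,0,0]]}}

```text
clock: 29.55
position: [0.5428, 0.1419, 0.0173]
ee_rot: [2.414, 2.01, 0.0]
force: [1.0, 0.1, -0.4]
width: 0.836
gripper_force: 0.0
```

Call:
{"fn": "carry_out", "kwargs": {"commands": [[0.84,0,0,-0.3,0,0,0],[0.84,0,0,-0.6,0,0,0],[0.84,0,0,-1,0,0,0],[0.84,0,0,-1,0,0,0],[0.84,0,0,-1,0,0,0],[0.84,0,0,-1,0,0,0],[0.84,0,0,-1,0,0,0],[0.84,0,0,0,0,0,0]]}}

```text
clock: 30.35
position: [0.5449, 0.1421, 0.1692]
ee_rot: [2.413, 2.008, 0.01]
force: [-0.4, 0.2, -0.7]
width: 0.842
gripper_force: 0.0
```

```bash
python3 - <<'E'
from cell import arm
import cv2
i=arm.get_image("wrist");cv2.imwrite("pics/w7.png",cv2.cvtColor(i["pixels"],cv2.COLOR_RGB2BGR))
E
```

```text
(no output)
```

View pics/w7.png

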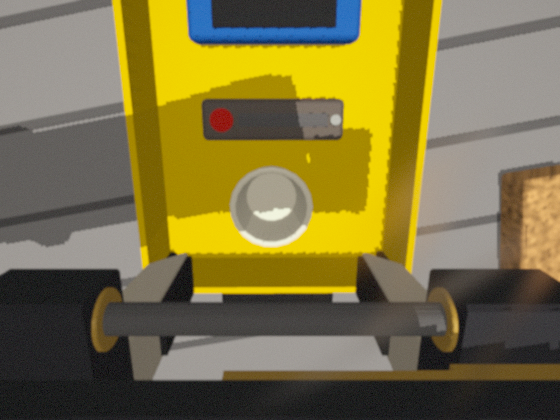

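The dish stands upright at (271,207), the tool (273,120) and brush (273,20) lie flat, and the gripper is clear of everything. Handing in.

```bash
python3 -c "
from cell import arm
print(arm.sign_off())"
```

```text
the job is handed in; nothing more can be done
None
```

The blue brush and edge tool lie flat side by side in the yellow caddy, the dish was set down upright last in the free space, and the job was handed in at about 30 s; no verdict came back.

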